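Line up the medicine vials by size for the drug round

ROBOT

A 6-joint arm with a two-finger parallel gripper is mounted at the origin on the work surface. World frame = base frame: x ahead of the robot, y to its left, z up, the work surface at z = 0. Lengths are in m, angles in rad, forces in N, time in s.
With the tool pointing down it reaches from about 0.325 to 0.85 m from the base axis. Payload 15.5 kg.
Tool frame: the origin (TCP) lies between the finger pads; the fingertips stand 22 mm ahead of it and the grasp point (between the pads) lies 3 mm ahead of it; z points along the fingers, y is the line along which they close (so a half turn about z gives the same grasp; the last joint's range is limited). The gripper opens to 91 mm and grips with 3 to 60 N. Pads are 32 mm wide; open, the fingers measure 118 mm over their backs; the gripper's body (76 mm by 178 mm) begins 60 mm behind the grasp point.
Start: joints at [-1.437, 0.494, 1.345, -0, 1.302, -0.096], TCP at [0.142, -0.609, 0.236] pointing down, gripper open.
Joint ranges: [-2.91, 2.91], [-0.82, 2.16], [0.22, 2.67], [-1.22, 4.37], [0.12, 2.79], [-3.08, 3.08]. Speed limits (rad/s): [1.89, 1.89, 2.57, 3.01, 3.01, 3.01].

INTERFACE

Orientations are given as a rotation vector (axis times angle).
In Python, from cell import arm gives the robot as it stands. The module is installed in compiled form; this text tells all that it offers.
- The arm moves only by the tool jog_arm, never from a script. Its argument "rows" is a list that holds one entry, the list of rows, each a list of 4 numbers: the shift along the tool's x, y, z normalised to -1 to 1, where 1 is 0.4 m, then the turn about the tool's z normalised to -1 to 1, where 1 is 1.5 rad. In form: [[[dx, dy, dz, twist], ...]]. A call has 1 to 5 rows; each row shifts and turns the commanded pose from where the row before left it, along the tool's axes as they then stand; what a row does not reach is not made up. A row lasts 1/10 s, in which the tool goes at most 50 mm and 8.59 degrees, less where a joint would pass 70% of its speed; a pose out of reach is approached as far as the arm can. A call with a number of a shift or a turn outside -1 to 1 is refused whole. A call with a gripper value outside its range is refused whole. "hand" is the gripper command: -1 is fully open, 1 is shut, values between are in proportion, set as the call begins (left out, the last holds). The fingers move at their own pace and stop on an object; the grip force is fixed at half the most. Time passes only in rows, so rows that do not move let the fingers close. It gives the time, the measured TCP pose, the force, the opening and the grip force at its end, in the units of the state.
- arm.get_state(): the state, without advancing time (a new reading comes with each control period).
- arm.snapshot(name): name is "side" or "top"; returns a dict with "pixels" (420x560x3 uint8, red, green, blue), "vfov" (degrees; the focal length in pixels is half the picture's height over the tangent of half this angle, whatever the lens; pixels are square), "cx", "cy" (the principal point, pixels), "k1" (the pictures are not rectified: a ray, as slopes to the right and down, at radius r is drawn at 1 + k1 r^2 times it, then the intrinsics apply), "eye" and "orientation" of the camera in the world. Camera axes: x right, y down, z forward; pixel columns grow to the right and rows downward; lengths in m; the calibration is good to about 2 mm. A picture is of the moment at which its call begins. There is no depth.
- arm.sign_off(): hands the job in; it is judged then, once.
Trained networks look in the newest picture that a camera, given by its name, has taken for a name from the list of things; names that differ only in an ending like _2 or _b are one class to them, and where a whole thing is asked for, a point or a joint stands for the part that bears it (a point fixed in the world has none). Each returns a list of dicts, best first, with "score" (0 to 1); they miss things now and then, are a little off and sometimes report something else, mostly with a low value. They report only what shows in the picture. A call takes as long as a camera call.
- arm.trace(camera, target): "region" (420x560 bool, what is visible of it) and "point" ([column, row] in pixels, amid what is visible of it).
- arm.mark_of(camera, target): "point" ([column, row] in pixels: a listed point, or the origin of a listed thing).
The state is a dict: "t": time; "q": joint angles; "qd": joint speeds; "joint_efforts": joint torques, N m; "eef_pos": TCP position; "ee_rot": TCP orientation; "contact_force": force on the tool from outside, world axes, zero at the start; "torque": the same for the moment, N m; "finger_gap": opening from 0.0 (shut) to 1.0 (fully open); "grip_force": force on a finger pad.
Only numpy, scipy, OpenCV 4.12 (cv2) and the standard library are available. Lean on these libraries where they do the work, as an engineer would, in place of code of your own. Each camera call takes 0.05 s, during which the arm holds its last target. There are 200 camera calls.

TASK

Stand the four amber medicine vials upright on the yellow marks of the green strip, one centred on each mark, in order of size: the largest next to the lime green pill box, then ever smaller, the smallest at the far end by the white one. Don't let any vial fall over on the way, and leave the little blue cup standing where it is.

Things in the scene. Friction and masses are not known exactly. Their poses are not given: they have to be found in the camera images.
- vial_34_center (a point): the smallest of the four amber medicine vials: upright round cylinder with a paper label and a flat white cap of the same diameter, 34 mm across and 60 mm tall over all, loose, standing on the table; this point is its centre, 30 mm above its foot; z is its own axis, upward
- vial_42_center (a point): the second smallest of the four amber medicine vials: upright round cylinder with a paper label and a flat white cap of the same diameter, 42 mm across and 76 mm tall over all, loose, standing on the table; this point is its centre, 38 mm above its foot; z is its own axis, upward
- vial_50_center (a point): the second largest of the four amber medicine vials: upright round cylinder with a paper label and a flat white cap of the same diameter, 50 mm across and 94 mm tall over all, loose, standing on the table; this point is its centre, 47 mm above its foot; z is its own axis, upward
- vial_58_center (a point): the largest of the four amber medicine vials: upright round cylinder with a paper label and a flat white cap of the same diameter, 58 mm across and 114 mm tall over all, loose, standing on the table; this point is its centre, 57 mm above its foot; z is its own axis, upward
- mark_a: one of four identical yellow round marks, 64 mm across with a thin black edge, painted (no step) in a straight row, 85 mm apart, on a fixed flat dark green strip 460 x 130 x 8 mm; origin at its centre on the strip's top face, 8 mm above the table. The letter says nothing about its place in the row
- mark_b: one of four identical yellow round marks, 64 mm across with a thin black edge, painted (no step) in a straight row, 85 mm apart, on a fixed flat dark green strip 460 x 130 x 8 mm; origin at its centre on the strip's top face, 8 mm above the table. The letter says nothing about its place in the row
- mark_c: one of four identical yellow round marks, 64 mm across with a thin black edge, painted (no step) in a straight row, 85 mm apart, on a fixed flat dark green strip 460 x 130 x 8 mm; origin at its centre on the strip's top face, 8 mm above the table. The letter says nothing about its place in the row
- mark_d: one of four identical yellow round marks, 64 mm across with a thin black edge, painted (no step) in a straight row, 85 mm apart, on a fixed flat dark green strip 460 x 130 x 8 mm; origin at its centre on the strip's top face, 8 mm above the table. The letter says nothing about its place in the row
- green_box: lime green weekly pill box, 120 mm (its x, across the row) x 34 mm (its y, along the row) x 24 mm tall, fixed on one end of the strip in line with the marks, its centre 80 mm from the nearest mark's; origin at the centre of its underside, 8 mm above the table. A white one like it stands at the other end
- beaker: small open blue ceramic measuring cup, 48 mm across the rim and 55 mm tall, loose, standing on the table among the vials; origin at the centre of its underside. Stays where it is

How it is judged:
By the outcome, as a careful person would: the job done as asked, in the order asked, and still so for the second after the job is handed in, with the robot touching nothing.
It also fails if it takes over 106 s, if anything falls off the work surface, if the arm or the gripper's body presses on something with over 40 N, if the wrist force passes 120 N, or if a joint passes its speed limit or range.

## Working session

There is one attempt and no reset: what is moved stays moved. The work goes in short steps, Python scripts to look and compute and a tool call to move; the robot and the scene stay as the last step left them, time stands still between calls to the robot, and variables do not carry over. Pictures are saved under pics/ and viewed, at most 14 in all, crops included, and the job is handed in when it is done.

Besides the shell and the picture viewer there is one more tool, called after ">>>" as name([rows], argument=value, ...), one row to a line, values as JSON. jog_arm: Moves the arm, as the interface text tells. Scaled input: -1 to 1 covers 0.4 m each way for a shift and 1.5 rad each way for a turn. Its arguments: {"type":"object","properties":{"rows":{"type":"array"},"hand":{"type":"number"}},"required":["rows"]}

```bash
mkdir -p pics
cat > h.py <<'E'
import numpy as np, cv2
from scipy.spatial.transform import Rotation as R
from cell import arm
def rotm(o):
    o=np.array(o,float)
    if o.shape==(3,3): return o
    return R.from_rotvec(o).as_matrix() if o.size==3 else R.from_quat(o).as_matrix()
def cam(s):
    f=s["pixels"].shape[0]/2/np.tan(np.radians(s["vfov"])/2)
    return f,rotm(s["orientation"]),np.array(s["eye"])
def back(s,p,z):
    f,M,e=cam(s); d=np.array([(p[0]-s["cx"])/f,(p[1]-s["cy"])/f]); u=d.copy()
    for _ in range(30): u=d/(1+s["k1"]*(u@u))
    r=M@np.array([u[0],u[1],1]); return e+r*(z-e[2])/r[2]
def proj(s,X):
    f,M,e=cam(s); c=M.T@(np.array(X)-e); u=c[:2]/c[2]; u=u*(1+s["k1"]*(u@u)); return u*f+[s["cx"],s["cy"]]
def save(s,n): cv2.imwrite("pics/"+n,cv2.cvtColor(s["pixels"],cv2.COLOR_RGB2BGR))
E
python3 - <<'E'
from h import *
np.set_printoptions(precision=4,suppress=True)
S={}
for c in("top","side"):
    s=S[c]=arm.snapshot(c); save(s,c+"0.png"); print(c,s["vfov"],s["cx"],s["cy"],s["k1"],s["eye"],s["orientation"])
Z=dict(vial_34_center=.03,vial_42_center=.038,vial_50_center=.047,vial_58_center=.057,mark_a=.008,green_box=.008,beaker=0)
for n,z in Z.items():
    for c in S:
        for d in arm.mark_of(c,n)[:6]: print(n,c,round(d["score"],2),np.array(d["point"]),back(S[c],d["point"],z)[:2])
st=arm.get_state(); print(st)
E
```

```text
top 44.625190384106034 282.31288055519474 215.86658973777935 -0.05649081722618226 [0.3223 0.0002 1.0688] [-2.1593  2.0264 -0.2393]
side 42.444668048898315 287.33396542273636 203.03818568652974 -0.10836816706297103 [0.4857 0.9966 0.7592] [-0.1212  2.763  -1.4584]
vial_34_center top 0.6 [417.6 287.9] [ 0.4376 -0.268 ]
vial_34_center side 0.71 [331.  160.8] [ 0.4471 -0.282 ]
vial_42_center top 0.9 [230.5 266.9] [0.4556 0.1134]
vial_42_center side 0.66 [324.9 249.8] [0.457  0.1096]
vial_50_center top 0.64 [323.4 288. ] [ 0.4241 -0.0756]
vial_50_center side 0.85 [343.1 198.8] [ 0.4178 -0.0745]
vial_58_center top 0.74 [130.2 275.2] [0.4235 0.3094]
vial_58_center top 0.22 [415.3 285.3] [ 0.4395 -0.2564]
vial_58_center side 0.82 [342.4 309.3] [0.423  0.2991]
mark_a top 0.92 [275.5 182.8] [0.648  0.0353]
mark_a top 0.72 [236.7 178.6] [0.6522 0.12  ]
mark_a top 0.65 [314.2 190.3] [ 0.6365 -0.0492]
mark_a top 0.62 [351.7 197.6] [ 0.6253 -0.1306]
mark_a top 0.36 [133.1 274.8] [0.4296 0.3184]
mark_a side 0.68 [249.1 211.7] [ 0.6399 -0.0526]
mark_a side 0.66 [228.4 255.9] [0.6622 0.1151]
mark_a side 0.64 [259.8 195.7] [ 0.6225 -0.1241]
mark_a side 0.61 [243.6 232.2] [0.6416 0.0288]
green_box top 0.6 [200.9 168.4] [0.6706 0.2001]
green_box side 0.97 [219.9 281.9] [0.666  0.1977]
beaker top 0.75 [280.2 266.4] [0.4683 0.0135]
beaker side 0.55 [321.9 234.2] [0.4634 0.007 ]
{'t': 0.8, 'q': array([-1.4365,  0.4936,  1.3455,  0.    ,  1.3025, -0.0955]), 'qd': array([-0.0014,  0.0004, -0.0003,  0.0011,  0.0004, -0.0001]), 'joint_efforts': array([ -0.0079, -87.8646, -38.224 ,   0.0701,   0.0442,  -0.0001]), 'eef_pos': array([ 0.1424, -0.6086,  0.2359]), 'ee_rot': array([3.1209, 0.3601, 0.    ]), 'contact_force': array([ 0.5577,  0.706 , -0.284 ]), 'torque': array([-0.0148, -0.0266, -0.0527]), 'grip_force': 0.0, 'finger_gap': 0.9989348672356778}
```

View pics/top0.png

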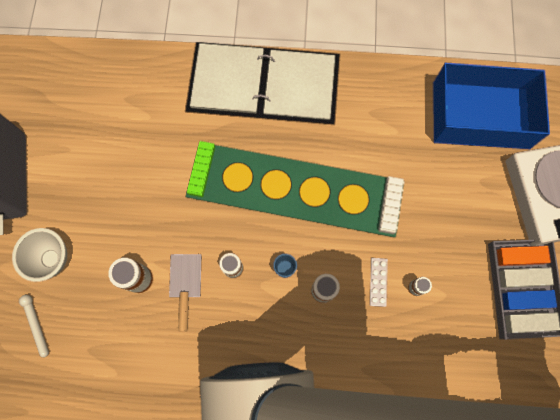

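View pics/side0.png

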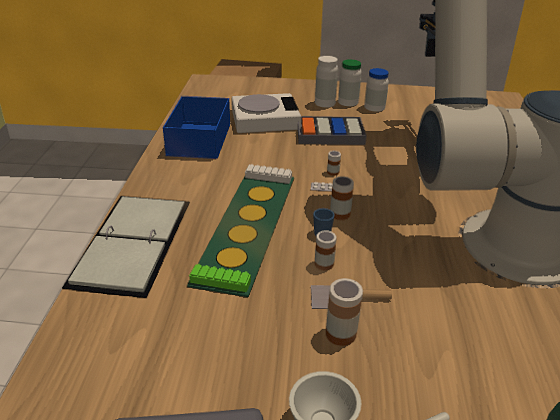

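The top view shows the vials' caps at about (422,286), (326,287), (230,264) and (126,272), and the beaker at (285,265). The marks run from (238,178) to (353,199), with the green box at the left (+y) end. The side view agrees. Next I refine the positions.

```bash
cat >> h.py <<'E'
from scipy.optimize import minimize
A=np.linspace(0,2*np.pi,60)
def sil(s,x,y,z0,d,h):
    P=np.array([proj(s,[x+d/2*np.cos(a),y+d/2*np.sin(a),z]) for z in(z0,z0+h) for a in A])
    m=np.zeros((1680,2240),np.uint8); cv2.fillConvexPoly(m,cv2.convexHull(((P+.5)*4).round().astype(np.int32)),1); return m
def fit(s,reg,xy,z0,d,h):
    g=cv2.resize(reg.astype(np.uint8),(2240,1680),interpolation=0)
    def c(v):
        m=sil(s,*v,z0,d,h); return 1-(m&g).sum()/(m|g).sum()
    r=minimize(c,xy,method="Nelder-Mead",options=dict(initial_simplex=np.array(xy)+[[0,0],[.012,0],[0,.012]],xatol=2e-4,fatol=1e-4)); return r.x,1-r.fun
V={34:.06,42:.076,50:.094,58:.114}
E
python3 - <<'E'
from h import *
np.set_printoptions(precision=4,suppress=True)
g={34:(.44,-.275),42:(.456,.111),50:(.421,-.075),58:(.423,.304)}
for c in("top","side"):
    s=arm.snapshot(c)
    for d,h in V.items():
        for t in arm.trace(c,f"vial_{d}_center")[:2]:
            x,i=fit(s,t["region"],g[d],0,d/1e3,h); print(c,d,round(t["score"],2),t["region"].sum(),x,round(i,3))
    hsv=cv2.cvtColor(s["pixels"],cv2.COLOR_RGB2HSV); m=cv2.inRange(hsv,(18,150,80),(30,255,255))
    n,l,st,ce=cv2.connectedComponentsWithStats(m)
    L=[]
    for k in range(1,n):
        if 300<st[k,4]<1500:
            w=back(s,ce[k],.008)
            if .6<w[0]<.68 and abs(w[1])<.2: print("mark",c,st[k,4],w[:2]);
E
```

```text
top 34 0.82 344 [ 0.4414 -0.2702] 0.919
top 42 0.79 423 [0.4582 0.1116] 0.874
top 42 0.6 349 [0.456 0.111] 0.0
top 50 0.81 579 [ 0.4221 -0.0776] 0.877
top 50 0.54 742 [ 0.421 -0.075] 0.0
top 58 0.56 1090 [0.4227 0.3051] 0.897
mark top 695 [0.6563 0.1193]
mark top 701 [0.6453 0.0351]
mark top 715 [ 0.634  -0.0492]
mark top 718 [ 0.6227 -0.1337]
side 34 0.85 311 [ 0.441  -0.2721] 0.926
side 42 0.89 765 [0.4576 0.1099] 0.916
side 42 0.64 316 [0.456 0.111] 0.0
side 50 0.95 848 [ 0.422  -0.0769] 0.929
side 50 0.7 1905 [ 0.421 -0.075] 0.0
side 58 0.97 1834 [0.4224 0.303 ] 0.882
side 58 0.72 309 [0.423 0.304] 0.0
mark side 344 [ 0.6332 -0.0507]
mark side 402 [0.6442 0.0338]
mark side 468 [0.6555 0.1178]
```

>>> jog_arm([
  [[0,0,0,-0.0995],[0,0,0,-0.0995],[0,0,0,-0.0995],[0,0,0,-0.0995]],
], hand=-1)

```text
t: 1.7
eef_pos: [0.1424, -0.6086, 0.2359]
ee_rot: [-2.873, -1.271, -0.0]
contact_force: [-0.1, -0.7, -0.1]
finger_gap: 1.001
grip_force: 0.0
```

>>> jog_arm([
  [[0,0,0,-0.0995],[0,0,0,-0.0995],[0,0,0,-0.0995],[0,0,0,-0.0995],[0,0,0,0]],
])

```text
t: 2.2
eef_pos: [0.1424, -0.6086, 0.2359]
ee_rot: [-2.375, -2.056, -0.0]
contact_force: [-0.2, -0.1, -0.3]
finger_gap: 1.002
grip_force: 0.0
```

```bash
cat > go.py <<'E'
import sys
from h import *
# usage: go.py x y z ... ; prints tool-frame shift in units (0.4 m) between waypoints
st=arm.get_state(); M=rotm(st["ee_rot"]); p=np.array(st["eef_pos"])
print("t",round(st["t"],1),"tcp",p.round(4),"yaw",round(np.arctan2(M[1,0],M[0,0]),4),"tilt",M[:,2].round(3),"gap",round(91*st["finger_gap"],1),"grip",round(st["grip_force"],1))
a=np.array(sys.argv[1:],float).reshape(-1,3)
for w in a: d=M.T@(w-p)/.4; print(w,"units",d.round(4),"rows>=",round(np.linalg.norm(d)/.125,2)); p=w
E
python3 go.py .4412 -.2712 .2359  .4412 -.2712 .11 .4412 -.2712 .04
```

```text
t 2.2 tcp [ 0.1424 -0.6086  0.2359] yaw 1.4269 tilt [-0.  0. -1.] gap 91.2 grip 0.0
[ 0.4412 -0.2712  0.2359] units [ 0.9419  0.6184 -0.    ] rows>= 9.01
[ 0.4412 -0.2712  0.11  ] units [-0.      0.      0.3147] rows>= 2.52
[ 0.4412 -0.2712  0.04  ] units [-0.     0.     0.175] rows>= 1.4
```

>>> jog_arm([
  [[0.0942,0.0618,0,0],[0.0942,0.0618,0,0],[0.0942,0.0618,0,0],[0.0942,0.0618,0,0],[0.0942,0.0618,0,0]],
])

```text
t: 2.7
eef_pos: [0.2931, -0.4389, 0.2361]
ee_rot: [2.384, 2.045, -0.0]
contact_force: [0.8, -0.2, 0.2]
finger_gap: 1.002
grip_force: 0.0
```

>>> jog_arm([
  [[0.0942,0.0618,0,0],[0.0942,0.0618,0,0],[0.0942,0.0618,0,0],[0.0942,0.0618,0,0],[0.0942,0.0618,0,0]],
])

```text
t: 3.2
eef_pos: [0.4431, -0.2705, 0.2361]
ee_rot: [2.384, 2.045, 0.0]
contact_force: [0.2, -1.4, -0.3]
finger_gap: 1.0
grip_force: 0.0
```

>>> jog_arm([
  [[0,0,0.1,0],[0,0,0.1,0],[0,0,0,0]],
])

```text
t: 3.5
eef_pos: [0.4403, -0.2701, 0.1524]
ee_rot: [-2.377, -2.043, 0.002]
contact_force: [0.1, 1.0, 0.5]
finger_gap: 1.0
grip_force: 0.0
```

```bash
python3 go.py .4412 -.2712 .11 .4412 -.2712 .04
```

```text
t 3.5 tcp [ 0.4403 -0.2701  0.1524] yaw 1.4201 tilt [-0.005  0.004 -1.   ] gap 91.0 grip 0.0
[ 0.4412 -0.2712  0.11  ] units [-0.0026  0.0032  0.1061] rows>= 0.85
[ 0.4412 -0.2712  0.04  ] units [-0.0006  0.0011  0.175 ] rows>= 1.4
```

>>> jog_arm([
  [[-0.002,0.003,0.1,0],[0,0,0.1,0],[0,0,0.085,0],[0,0,0,0],[0,0,0,0]],
])

```text
t: 4.0
eef_pos: [0.4436, -0.2737, 0.0434]
ee_rot: [2.38, 2.05, 0.0]
contact_force: [0.6, -0.8, 0.9]
finger_gap: 1.0
grip_force: 0.0
```

```bash
python3 go.py .4412 -.2712 .04
```

```text
t 4.0 tcp [ 0.4436 -0.2737  0.0434] yaw 1.4217 tilt [ 0. -0. -1.] gap 91.0 grip 0.0
[ 0.4412 -0.2712  0.04  ] units [ 0.0052 -0.0069  0.0085] rows>= 0.1
```

>>> jog_arm([
  [[0.005,-0.007,0.008,0],[0,0,0,0],[0,0,0,0]],
])

```text
t: 4.3
eef_pos: [0.4411, -0.2709, 0.0399]
ee_rot: [2.378, 2.051, 0.0]
contact_force: [0.4, 1.5, 0.4]
finger_gap: 1.0
grip_force: 0.0
```

>>> jog_arm([
  [[0,0,0,0],[0,0,0,0],[0,0,0,0],[0,0,0,0],[0,0,0,0]],
], hand=1)

```text
t: 4.8
eef_pos: [0.4407, -0.2706, 0.0387]
ee_rot: [-2.378, -2.052, 0.0]
contact_force: [0.2, -1.5, -0.1]
finger_gap: 0.597
grip_force: 0.0
```

>>> jog_arm([
  [[0,0,0,0],[0,0,0,0],[0,0,0,0],[0,0,0,0],[0,0,0,0]],
])

```text
t: 5.3
eef_pos: [0.4407, -0.2706, 0.0387]
ee_rot: [-2.379, -2.052, -0.0]
contact_force: [0.8, -0.5, 0.0]
finger_gap: 0.37
grip_force: 30.0
```

```bash
python3 go.py .4412 -.2712 .16 .6223 -.1345 .16 .6223 -.1345 .05
```

```text
t 5.3 tcp [ 0.4407 -0.2706  0.0387] yaw 1.4238 tilt [-0.  0. -1.] gap 33.7 grip 30.0
[ 0.4412 -0.2712  0.16  ] units [-0.0013  0.0016 -0.3032] rows>= 2.43
[ 0.6223 -0.1345  0.16  ] units [0.4044 0.3978 0.    ] rows>= 4.54
[ 0.6223 -0.1345  0.05  ] units [-0.     0.     0.275] rows>= 2.2
```

>>> jog_arm([
  [[0,0,-0.03,0],[0,0,-0.07,0],[0,0,-0.1,0],[0.04,0.04,0,0],[0.073,0.0716,0,0]],
])

```text
t: 5.8
eef_pos: [0.4915, -0.2335, 0.121]
ee_rot: [2.379, 2.047, 0.001]
contact_force: [0.3, -0.2, 0.3]
finger_gap: 0.366
grip_force: 30.0
```

>>> jog_arm([
  [[0.073,0.0716,0,0],[0.073,0.0716,0,0],[0.073,0.0716,0,0],[0.05,0.05,0,0],[0.02,0.02,0,0]],
])

```text
t: 6.3
eef_pos: [0.6229, -0.133, 0.1196]
ee_rot: [2.376, 2.054, 0.001]
contact_force: [0.3, -1.3, -0.1]
finger_gap: 0.373
grip_force: 30.0
```

>>> jog_arm([
  [[0,0,0,0],[0,0,0,0],[0,0,0,0]],
])

```text
t: 6.6
eef_pos: [0.62, -0.1357, 0.1189]
ee_rot: [-2.379, -2.051, 0.001]
contact_force: [-0.5, 0.2, 0.1]
finger_gap: 0.368
grip_force: 30.0
```

```bash
python3 go.py .6223 -.1345 .055 .6223 -.1345 .048
python3 - <<'E'
from h import *
g=arm.get_state()["eef_pos"]
for c in("top","side"):
    s=arm.snapshot(c)
    for t in arm.trace(c,"vial_34_center")[:1]:
        print(c,t["score"],t["region"].sum(),fit(s,t["region"],g[:2],g[2]-.0387,.034,.06))
E
```

```text
t 6.6 tcp [ 0.62   -0.1357  0.1189] yaw 1.4227 tilt [-0.001  0.    -1.   ] gap 33.5 grip 30.0
[ 0.6223 -0.1345  0.055 ] units [0.0039 0.0055 0.1597] rows>= 1.28
[ 0.6223 -0.1345  0.048 ] units [0.     0.     0.0175] rows>= 0.14
side 0.88 349 (array([ 0.62231707, -0.13757648]), np.float64(0.8824188129899216))
```

>>> jog_arm([
  [[0.006,0.004,0.07,0],[0,0,0.07,0],[0,0,0.02,0],[0,0,0,0],[0,0,0,0]],
])

```text
t: 7.3
eef_pos: [0.6235, -0.133, 0.0557]
ee_rot: [2.378, 2.052, 0.001]
contact_force: [-0.1, 0.0, 0.6]
finger_gap: 0.369
grip_force: 30.0
```

```bash
python3 go.py .6223 -.1345 .0475
```

```text
t 7.3 tcp [ 0.6235 -0.133   0.0557] yaw 1.4236 tilt [ 0.001 -0.    -1.   ] gap 33.6 grip 30.0
[ 0.6223 -0.1345  0.0475] units [-0.0042 -0.0023  0.0205] rows>= 0.17
```

>>> jog_arm([
  [[-0.003,-0.002,0.01,0],[0,0,0.01,0],[0,0,0,0],[0,0,0,0]],
])

```text
t: 7.7
eef_pos: [0.6221, -0.1337, 0.0469]
ee_rot: [2.378, 2.052, 0.0]
contact_force: [-0.1, -0.5, 0.3]
finger_gap: 0.369
grip_force: 30.0
```

```bash
python3 go.py .6223 -.1345 .0467
```

```text
t 7.7 tcp [ 0.6221 -0.1337  0.0469] yaw 1.4238 tilt [ 0. -0. -1.] gap 33.5 grip 30.0
[ 0.6223 -0.1345  0.0467] units [-0.0019  0.0008  0.0005] rows>= 0.02
```

>>> jog_arm([
  [[0,0,0,0],[0,0,0,0],[0,0,0,0],[0,0,0,0],[0,0,0,0]],
], hand=-1)

```text
t: 8.2
eef_pos: [0.6221, -0.1337, 0.0467]
ee_rot: [-2.379, -2.052, -0.0]
contact_force: [-0.7, 0.3, -0.2]
finger_gap: 0.775
grip_force: 0.0
```

>>> jog_arm([
  [[0,0,0,0],[0,0,-0.05,0],[0,0,-0.1,0],[0,0,-0.12,0],[0,0,0,0]],
])

```text
t: 8.7
eef_pos: [0.625, -0.1346, 0.161]
ee_rot: [2.372, 2.047, 0.008]
contact_force: [1.3, -0.4, -1.2]
finger_gap: 1.001
grip_force: 0.0
```

```bash
python3 go.py .4579 .1108 .155 .4579 .1108 .05
```

```text
t 8.7 tcp [ 0.625  -0.1346  0.161 ] yaw 1.4239 tilt [ 0.009 -0.003 -1.   ] gap 91.1 grip 0.0
[0.4579 0.1108 0.155 ] units [ 0.5457 -0.5032  0.0095] rows>= 5.94
[0.4579 0.1108 0.05  ] units [ 0.0004 -0.0024  0.2625] rows>= 2.1
```

>>> jog_arm([
  [[0.05,-0.045,0,0],[0.08,-0.074,0,0],[0.08,-0.074,0,0],[0.08,-0.074,0,0],[0.08,-0.074,0,0]],
])

```text
t: 9.2
eef_pos: [0.5076, 0.0338, 0.1546]
ee_rot: [-2.379, -2.052, -0.0]
contact_force: [0.5, -0.2, -0.3]
finger_gap: 1.002
grip_force: 0.0
```

>>> jog_arm([
  [[0.08,-0.074,0,0],[0.06,-0.056,0,0],[0.036,-0.03,0,0],[0,0,0,0],[0,0,0,0]],
])

```text
t: 9.7
eef_pos: [0.456, 0.1118, 0.1548]
ee_rot: [2.377, 2.053, 0.0]
contact_force: [0.3, -0.7, 1.1]
finger_gap: 0.998
grip_force: 0.0
```

```bash
python3 go.py .4579 .1108 .1 .4579 .1108 .05
python3 - <<'E'
from h import *
for c in("top","side"):
    s=arm.snapshot(c); save(s,c+"1.png")
    for t in arm.trace(c,"vial_34_center")[:1]:
        print(c,t["score"],t["region"].sum(),fit(s,t["region"],(.6223,-.1345),.008,.034,.06))
E
```

```text
t 9.7 tcp [0.456  0.1118 0.1548] yaw 1.4248 tilt [ 0. -0. -1.] gap 90.8 grip 0.0
[0.4579 0.1108 0.1   ] units [-0.0017  0.005   0.1369] rows>= 1.1
[0.4579 0.1108 0.05  ] units [ 0.00e+00 -1.00e-04  1.25e-01] rows>= 1.0
top 0.79 322 (array([ 0.62531765, -0.13512883]), np.float64(0.9036997698707736))
```

View pics/side1.png

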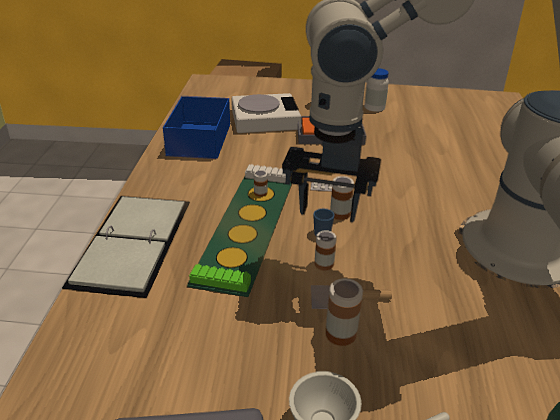

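The small vial stands on the mark by the white box at (260,183), and the gripper is above vial 42. Now I descend on it.

>>> jog_arm([
  [[-0.001,0.004,0.1,0],[0,0,0.1,0],[0,0,0.06,0],[0,0,0,0],[0,0,0,0]],
])

```text
t: 10.4
eef_pos: [0.4575, 0.1107, 0.051]
ee_rot: [-2.379, -2.051, 0.001]
contact_force: [-0.7, -0.0, 0.0]
finger_gap: 1.001
grip_force: 0.0
```

```bash
python3 go.py .4579 .1108 .05
```

```text
t 10.4 tcp [0.4575 0.1107 0.051 ] yaw 1.4232 tilt [-0.001 -0.    -1.   ] gap 91.1 grip 0.0
[0.4579 0.1108 0.05  ] units [0.0004 0.0008 0.0025] rows>= 0.02
```

>>> jog_arm([
  [[0,0,0,0],[0,0,0,0],[0,0,0,0],[0,0,0,0],[0,0,0,0]],
], hand=1)

```text
t: 10.9
eef_pos: [0.4575, 0.1111, 0.051]
ee_rot: [2.378, 2.052, 0.001]
contact_force: [0.2, 0.7, 0.6]
finger_gap: 0.593
grip_force: 0.0
```

>>> jog_arm([
  [[0,0,0,0],[0,0,0,0],[0,0,0,0],[0,0,0,0],[0,0,0,0]],
])

```text
t: 11.4
eef_pos: [0.4573, 0.1111, 0.0508]
ee_rot: [2.379, 2.052, 0.0]
contact_force: [-0.8, 0.8, 4.6]
finger_gap: 0.457
grip_force: 30.0
```

```bash
python3 go.py .4579 .1108 .15 .6336 -.05 .15
```

```text
t 11.4 tcp [0.4573 0.1111 0.0508] yaw 1.4238 tilt [ 0.  0. -1.] gap 41.6 grip 30.0
[0.4579 0.1108 0.15  ] units [-0.0005  0.0015 -0.2481] rows>= 1.98
[ 0.6336 -0.05    0.15  ] units [-0.3333  0.4934  0.    ] rows>= 4.76
```

>>> jog_arm([
  [[0,0,-0.03,0],[0,0,-0.08,0],[0,0,-0.1,0],[-0.03,0.045,-0.04,0],[-0.06,0.089,0,0]],
])

```text
t: 11.9
eef_pos: [0.5051, 0.0684, 0.1532]
ee_rot: [2.375, 2.054, 0.004]
contact_force: [1.3, 0.1, -0.9]
finger_gap: 0.457
grip_force: 30.0
```

>>> jog_arm([
  [[-0.06,0.089,0,0],[-0.06,0.089,0,0],[-0.06,0.089,0,0],[-0.04,0.06,0,0],[-0.0235,0.035,0,0]],
])

```text
t: 12.4
eef_pos: [0.6355, -0.0519, 0.1503]
ee_rot: [2.38, 2.051, 0.0]
contact_force: [0.2, 1.5, -1.1]
finger_gap: 0.456
grip_force: 30.0
```

>>> jog_arm([
  [[0,0,0,0],[0,0,0,0],[0,0,0,0]],
])

```text
t: 12.7
eef_pos: [0.6331, -0.0492, 0.1505]
ee_rot: [-2.377, -2.052, 0.001]
contact_force: [-0.0, 0.6, -0.7]
finger_gap: 0.455
grip_force: 30.0
```

```bash
python3 go.py .6336 -.05 .066 .6336 -.05 .059
```

```text
t 12.7 tcp [ 0.6331 -0.0492  0.1505] yaw 1.4243 tilt [-0.001  0.    -1.   ] gap 41.4 grip 30.0
[ 0.6336 -0.05    0.066 ] units [-0.0019  0.0017  0.2113] rows>= 1.69
[ 0.6336 -0.05    0.059 ] units [-0.      0.      0.0175] rows>= 0.14
```

>>> jog_arm([
  [[-0.002,0,0.08,0],[0,0,0.08,0],[0,0,0.045,0],[0,0,0,0],[0,0,0,0]],
])

```text
t: 13.2
eef_pos: [0.6338, -0.0502, 0.0693]
ee_rot: [-2.378, -2.053, 0.0]
contact_force: [-0.4, -0.3, -0.3]
finger_gap: 0.455
grip_force: 30.0
```

```bash
python3 go.py .6336 -.05 .0588
```

```text
t 13.2 tcp [ 0.6338 -0.0502  0.0693] yaw 1.4244 tilt [-0.  0. -1.] gap 41.4 grip 30.0
[ 0.6336 -0.05    0.0588] units [ 0.0004 -0.0005  0.0263] rows>= 0.21
```

>>> jog_arm([
  [[0,0,0.015,0],[0,0,0.009,0],[0,0,0,0],[0,0,0,0],[0,0,0,0]],
])

```text
t: 13.7
eef_pos: [0.6341, -0.0508, 0.0594]
ee_rot: [2.378, 2.052, 0.0]
contact_force: [-0.5, 0.1, -1.3]
finger_gap: 0.457
grip_force: 30.0
```

```bash
python3 go.py .6336 -.05 .0588
python3 - <<'E'
from h import *
for c in("top","side"):
    s=arm.snapshot(c)
    for t in arm.trace(c,"vial_42_center")[:1]:
        print(c,t["score"],t["region"].sum(),fit(s,t["region"],(.6336,-.05),.008,.042,.076))
E
```

```text
t 13.7 tcp [ 0.6341 -0.0508  0.0594] yaw 1.4237 tilt [ 0. -0. -1.] gap 41.6 grip 30.0
[ 0.6336 -0.05    0.0588] units [ 0.0019 -0.0015  0.0015] rows>= 0.02
side 0.91 525 (array([ 0.63762145, -0.0486642 ]), np.float64(0.835222752585521))
```

Well placed to within 1 mm; release and go on to vial 50.

>>> jog_arm([
  [[0.001,-0.001,0.001,0],[0,0,0,0],[0,0,0,0]],
])

```text
t: 14.2
eef_pos: [0.6337, -0.0503, 0.0588]
ee_rot: [2.378, 2.052, 0.0]
contact_force: [-0.1, 0.2, 1.3]
finger_gap: 0.452
grip_force: 30.0
```

>>> jog_arm([
  [[0,0,0,0],[0,0,0,0],[0,0,0,0],[0,0,0,0],[0,0,0,0]],
], hand=-1)

```text
t: 14.7
eef_pos: [0.6336, -0.0503, 0.0587]
ee_rot: [2.379, 2.052, 0.0]
contact_force: [0.2, 0.4, 0.2]
finger_gap: 0.861
grip_force: 0.0
```

>>> jog_arm([
  [[0,0,0,0],[0,0,-0.05,0],[0,0,-0.1,0],[0,0,-0.12,0],[0,0,0,0]],
])

```text
t: 15.2
eef_pos: [0.6366, -0.0508, 0.173]
ee_rot: [2.373, 2.048, 0.009]
contact_force: [-0.0, -0.6, -0.5]
finger_gap: 0.997
grip_force: 0.0
```

>>> jog_arm([
  [[0,0,0,0],[0,0,0,0]],
])

```text
t: 15.4
eef_pos: [0.633, -0.0502, 0.166]
ee_rot: [-2.378, -2.052, 0.001]
contact_force: [-0.0, 0.1, 0.2]
finger_gap: 1.002
grip_force: 0.0
```

```bash
python3 go.py .422 -.0773 .17 .422 -.0773 .062
```

```text
t 15.4 tcp [ 0.633  -0.0502  0.166 ] yaw 1.4238 tilt [-0.001  0.    -1.   ] gap 91.2 grip 0.0
[ 0.422  -0.0773  0.17  ] units [-0.1444 -0.5119 -0.0094] rows>= 4.26
[ 0.422  -0.0773  0.062 ] units [-0.      0.0004  0.27  ] rows>= 2.16
```

>>> jog_arm([
  [[-0.015,-0.053,0,0],[-0.028,-0.1,0,0],[-0.028,-0.1,0,0],[-0.028,-0.1,0,0],[-0.028,-0.1,0,0]],
])

```text
t: 15.9
eef_pos: [0.4445, -0.0738, 0.1656]
ee_rot: [-2.377, -2.051, 0.002]
contact_force: [0.3, -0.5, -0.6]
finger_gap: 1.002
grip_force: 0.0
```

>>> jog_arm([
  [[-0.0174,-0.059,0,0],[0,0,0,0],[0,0,0,0],[0,0,0,0]],
])

```text
t: 16.3
eef_pos: [0.4234, -0.0775, 0.1664]
ee_rot: [2.378, 2.052, 0.0]
contact_force: [0.1, -0.2, 0.1]
finger_gap: 1.001
grip_force: 0.0
```

```bash
python3 go.py .422 -.0773 .062
python3 - <<'E'
from h import *
for c in("top","side"):
    s=arm.snapshot(c)
    for d,g in((34,(.6223,-.1345)),(42,(.6336,-.05))):
      for t in arm.trace(c,f"vial_{d}_center")[:1]:
        print(c,d,t["score"],t["region"].sum(),fit(s,t["region"],g,.008,d/1e3,V[d]))
E
```

```text
t 16.3 tcp [ 0.4234 -0.0775  0.1664] yaw 1.4239 tilt [ 0.  0. -1.] gap 91.1 grip 0.0
[ 0.422  -0.0773  0.062 ] units [ 0.     -0.0036  0.261 ] rows>= 2.09
top 34 0.59 268 (array([ 0.62590515, -0.13553488]), np.float64(0.7463449004756033))
top 42 0.78 273 (array([ 0.63901296, -0.04860034]), np.float64(0.5055290420207194))
side 34 0.83 220 (array([ 0.62422   , -0.14109559]), np.float64(0.608545234388514))
side 42 0.76 594 (array([ 0.63503238, -0.04983085]), np.float64(0.927887935286574))
```

Both placed vials are good within a couple of mm (the low-overlap fits are occluded views).

>>> jog_arm([
  [[0,-0.003,0.1,0],[0,0,0.1,0],[0,0,0.06,0],[0,0,0,0],[0,0,0,0]],
])

```text
t: 17.1
eef_pos: [0.4214, -0.0772, 0.063]
ee_rot: [-2.378, -2.052, 0.001]
contact_force: [0.5, -0.1, 1.4]
finger_gap: 0.999
grip_force: 0.0
```

>>> jog_arm([
  [[0,0,0,0],[0,0,0,0],[0,0,0,0],[0,0,0,0]],
], hand=1)

```text
t: 17.5
eef_pos: [0.4217, -0.0774, 0.0633]
ee_rot: [2.378, 2.052, 0.001]
contact_force: [-0.2, -0.9, -0.5]
finger_gap: 0.681
grip_force: 0.0
```

>>> jog_arm([
  [[0,0,0,0],[0,0,0,0],[0,0,0,0],[0,0,0,0],[0,0,0,0]],
])

```text
t: 18.0
eef_pos: [0.4214, -0.0773, 0.0629]
ee_rot: [2.378, 2.052, 0.0]
contact_force: [-1.1, -0.6, 7.2]
finger_gap: 0.547
grip_force: 30.0
```

```bash
python3 go.py .422 -.0773 .17 .6446 .0345 .17
```

```text
t 18.0 tcp [ 0.4214 -0.0773  0.0629] yaw 1.4238 tilt [ 0. -0. -1.] gap 49.7 grip 30.0
[ 0.422  -0.0773  0.17  ] units [ 2.000e-04  1.400e-03 -2.678e-01] rows>= 2.14
[0.6446 0.0345 0.17  ] units [3.580e-01 5.096e-01 1.000e-04] rows>= 4.98
```

>>> jog_arm([
  [[0,0,-0.03,0],[0,0,-0.08,0],[0,0,-0.1,0],[0,0,-0.06,0],[0.03,0.043,0,0]],
])

```text
t: 18.5
eef_pos: [0.44, -0.0685, 0.1736]
ee_rot: [2.377, 2.049, 0.002]
contact_force: [0.5, 0.3, -1.4]
finger_gap: 0.545
grip_force: 30.0
```

>>> jog_arm([
  [[0.06,0.0855,0,0],[0.06,0.0855,0,0],[0.06,0.0855,0,0],[0.06,0.0855,0,0],[0.05,0.07,0,0]],
])

```text
t: 19.0
eef_pos: [0.6218, 0.0239, 0.1704]
ee_rot: [-2.378, -2.053, 0.0]
contact_force: [0.2, -0.2, -1.3]
finger_gap: 0.545
grip_force: 30.0
```

>>> jog_arm([
  [[0.038,0.054,0,0],[0,0,0,0],[0,0,0,0],[0,0,0,0]],
])

```text
t: 19.4
eef_pos: [0.6427, 0.0342, 0.1705]
ee_rot: [-2.378, -2.052, 0.002]
contact_force: [-0.6, -1.0, -1.4]
finger_gap: 0.544
grip_force: 30.0
```

```bash
python3 go.py .6446 .0345 .078 .6446 .0345 .0709
```

```text
t 19.4 tcp [0.6427 0.0342 0.1705] yaw 1.4236 tilt [-0.001 -0.    -1.   ] gap 49.5 grip 30.0
[0.6446 0.0345 0.078 ] units [0.0015 0.0048 0.2311] rows>= 1.85
[0.6446 0.0345 0.0709] units [0.     0.     0.0177] rows>= 0.14
```

>>> jog_arm([
  [[0.001,0.003,0.1,0],[0,0,0.08,0],[0,0,0.045,0],[0,0,0,0],[0,0,0,0]],
])

```text
t: 19.9
eef_pos: [0.6447, 0.0344, 0.0814]
ee_rot: [-2.379, -2.052, 0.0]
contact_force: [0.4, -0.3, -1.4]
finger_gap: 0.54
grip_force: 30.0
```

```bash
python3 go.py .6446 .0345 .0709
```

```text
t 19.9 tcp [0.6447 0.0344 0.0814] yaw 1.4233 tilt [-0. -0. -1.] gap 49.1 grip 30.0
[0.6446 0.0345 0.0709] units [ 0.0002 -0.0004  0.0263] rows>= 0.21
```

>>> jog_arm([
  [[0,0,0.015,0],[0,0,0.01,0],[0,0,0,0],[0,0,0,0],[0,0,0,0]],
])

```text
t: 20.4
eef_pos: [0.645, 0.0348, 0.0709]
ee_rot: [2.378, 2.052, 0.0]
contact_force: [-0.3, -0.8, 1.3]
finger_gap: 0.541
grip_force: 30.0
```

```bash
python3 go.py .6446 .0345 .0709
```

```text
t 20.4 tcp [0.645  0.0348 0.0709] yaw 1.4239 tilt [ 0.  0. -1.] gap 49.2 grip 30.0
[0.6446 0.0345 0.0709] units [-0.0009 -0.0009  0.0001] rows>= 0.01
```

>>> jog_arm([
  [[0,0,0,0],[0,0,0,0],[0,0,0,0],[0,0,0,0],[0,0,0,0]],
], hand=-1)

```text
t: 20.9
eef_pos: [0.645, 0.0348, 0.0707]
ee_rot: [2.379, 2.052, 0.0]
contact_force: [-1.3, 0.4, -0.2]
finger_gap: 0.946
grip_force: 0.0
```

>>> jog_arm([
  [[0,0,0,0],[0,0,-0.05,0],[0,0,-0.1,0],[0,0,-0.12,0],[0,0,-0.04,0]],
])

```text
t: 21.4
eef_pos: [0.6467, 0.0348, 0.1995]
ee_rot: [2.375, 2.05, 0.007]
contact_force: [0.6, -0.5, -0.2]
finger_gap: 1.002
grip_force: 0.0
```

>>> jog_arm([
  [[0,0,0,0],[0,0,0,0]],
])

```text
t: 21.6
eef_pos: [0.6447, 0.0348, 0.1943]
ee_rot: [-2.378, -2.052, 0.0]
contact_force: [0.5, 1.1, -1.1]
finger_gap: 0.998
grip_force: 0.0
```

```bash
python3 go.py .4226 .304 .195 .4226 .304 .078
```

```text
t 21.6 tcp [0.6447 0.0348 0.1943] yaw 1.4238 tilt [-0. -0. -1.] gap 90.8 grip 0.0
[0.4226 0.304  0.195 ] units [ 0.5845 -0.6478 -0.0015] rows>= 6.98
[0.4226 0.304  0.078 ] units [0.000e+00 1.000e-04 2.925e-01] rows>= 2.34
```

>>> jog_arm([
  [[0.04,-0.0443,0,0],[0.075,-0.0831,0,0],[0.075,-0.0831,0,0],[0.075,-0.0831,0,0],[0.075,-0.0831,0,0]],
])

```text
t: 22.1
eef_pos: [0.5137, 0.1922, 0.1931]
ee_rot: [-2.378, -2.051, 0.004]
contact_force: [0.8, 0.7, 0.3]
finger_gap: 1.002
grip_force: 0.0
```

>>> jog_arm([
  [[0.075,-0.0831,0,0],[0.075,-0.0831,0,0],[0.06,-0.066,0,0],[0.0345,-0.039,0,0],[0,0,0,0]],
])

```text
t: 22.6
eef_pos: [0.4204, 0.3053, 0.1933]
ee_rot: [-2.375, -2.055, 0.004]
contact_force: [-0.1, -1.4, 0.1]
finger_gap: 1.005
grip_force: 0.0
```

>>> jog_arm([
  [[0,0,0,0],[0,0,0,0]],
])

```text
t: 22.8
eef_pos: [0.4232, 0.3033, 0.194]
ee_rot: [-2.379, -2.052, 0.002]
contact_force: [-0.7, 0.3, -0.2]
finger_gap: 1.002
grip_force: 0.0
```

```bash
python3 go.py .4226 .304 .078
```

```text
t 22.8 tcp [0.4232 0.3033 0.194 ] yaw 1.4232 tilt [-0.001 -0.001 -1.   ] gap 91.2 grip 0.0
[0.4226 0.304  0.078 ] units [ 0.0018 -0.0015  0.2901] rows>= 2.32
```

>>> jog_arm([
  [[0.0015,0,0.1,0],[0,0,0.1,0],[0,0,0.09,0],[0,0,0,0],[0,0,0,0]],
])

```text
t: 23.3
eef_pos: [0.4233, 0.304, 0.079]
ee_rot: [-2.379, -2.051, 0.002]
contact_force: [0.4, 0.1, -0.0]
finger_gap: 0.999
grip_force: 0.0
```

>>> jog_arm([
  [[0,0,0,0],[0,0,0,0],[0,0,0,0],[0,0,0,0]],
], hand=1)

```text
t: 23.7
eef_pos: [0.4233, 0.3048, 0.0795]
ee_rot: [2.378, 2.052, 0.002]
contact_force: [-0.8, -0.4, -0.1]
finger_gap: 0.685
grip_force: 0.1
```

>>> jog_arm([
  [[0,0,0,0],[0,0,0,0],[0,0,0,0],[0,0,0,0]],
])

```text
t: 24.1
eef_pos: [0.4231, 0.3048, 0.0792]
ee_rot: [2.378, 2.052, 0.001]
contact_force: [-0.4, -0.7, 9.0]
finger_gap: 0.634
grip_force: 30.0
```

```bash
python3 go.py .4226 .304 .16 .6556 .1185 .16
```

```text
t 24.1 tcp [0.4231 0.3048 0.0792] yaw 1.4239 tilt [ 0.001  0.    -1.   ] gap 57.7 grip 30.0
[0.4226 0.304  0.16  ] units [-0.002  -0.0009 -0.2019] rows>= 1.62
[0.6556 0.1185 0.16  ] units [-3.735e-01  6.441e-01  2.000e-04] rows>= 5.96
```

>>> jog_arm([
  [[0,0,-0.03,0],[0,0,-0.07,0],[0,0,-0.08,0],[0,0,-0.03,0],[-0.03,0.0516,0,0]],
])

```text
t: 24.6
eef_pos: [0.4411, 0.291, 0.165]
ee_rot: [2.376, 2.055, 0.004]
contact_force: [0.4, 0.1, -0.9]
finger_gap: 0.63
grip_force: 30.0
```

>>> jog_arm([
  [[-0.055,0.0946,0,0],[-0.055,0.0946,0,0],[-0.055,0.0946,0,0],[-0.055,0.0946,0,0],[-0.055,0.0946,0,0]],
])

```text
t: 25.1
eef_pos: [0.6137, 0.1518, 0.1627]
ee_rot: [-2.378, -2.052, 0.0]
contact_force: [0.7, 0.9, -1.1]
finger_gap: 0.635
grip_force: 30.0
```

>>> jog_arm([
  [[-0.045,0.078,0,0],[-0.0255,0.042,0,0],[0,0,0,0],[0,0,0,0],[0,0,0,0]],
])

```text
t: 25.6
eef_pos: [0.6551, 0.119, 0.1627]
ee_rot: [-2.377, -2.053, 0.001]
contact_force: [-0.5, -0.5, -1.2]
finger_gap: 0.63
grip_force: 30.0
```

```bash
python3 go.py .6556 .1185 .0955 .6556 .1185 .0872
```

```text
t 25.6 tcp [0.6551 0.119  0.1627] yaw 1.4244 tilt [-0.001  0.    -1.   ] gap 57.3 grip 30.0
[0.6556 0.1185 0.0955] units [-0.001   0.0016  0.1679] rows>= 1.34
[0.6556 0.1185 0.0872] units [0.     0.     0.0207] rows>= 0.17
```

>>> jog_arm([
  [[-0.0005,0.001,0.07,0],[0,0,0.07,0],[0,0,0.025,0],[0,0,0,0],[0,0,0,0]],
])

```text
t: 26.1
eef_pos: [0.6566, 0.1185, 0.0978]
ee_rot: [2.378, 2.053, 0.001]
contact_force: [-0.7, -0.4, -0.6]
finger_gap: 0.629
grip_force: 30.0
```

```bash
python3 go.py .6556 .1185 .0872
```

```text
t 26.1 tcp [0.6566 0.1185 0.0978] yaw 1.4243 tilt [ 0.001  0.    -1.   ] gap 57.3 grip 30.0
[0.6556 0.1185 0.0872] units [-0.0003 -0.0026  0.0264] rows>= 0.21
```

>>> jog_arm([
  [[0,-0.001,0.015,0],[0,0,0.01,0],[0,0,0,0],[0,0,0,0],[0,0,0,0]],
])

```text
t: 26.6
eef_pos: [0.6562, 0.1181, 0.087]
ee_rot: [2.378, 2.052, 0.001]
contact_force: [0.1, 0.3, 2.8]
finger_gap: 0.628
grip_force: 30.0
```

```bash
python3 go.py .6556 .1185 .0872
```

```text
t 26.6 tcp [0.6562 0.1181 0.087 ] yaw 1.4237 tilt [ 0.001  0.    -1.   ] gap 57.2 grip 30.0
[0.6556 0.1185 0.0872] units [ 0.0007 -0.0017 -0.0005] rows>= 0.02
```

>>> jog_arm([
  [[0,0,0,0],[0,0,0,0],[0,0,0,0],[0,0,0,0],[0,0,0,0]],
], hand=-1)

```text
t: 27.1
eef_pos: [0.6559, 0.1181, 0.0867]
ee_rot: [-2.379, -2.052, 0.0]
contact_force: [0.4, 0.1, -0.5]
finger_gap: 0.997
grip_force: 0.0
```

>>> jog_arm([
  [[0,0,0,0],[0,0,-0.05,0],[0,0,-0.1,0],[0,0,-0.12,0],[0,0,-0.12,0]],
])

```text
t: 27.6
eef_pos: [0.6555, 0.1181, 0.2442]
ee_rot: [-2.378, -2.052, 0.001]
contact_force: [0.6, -0.5, -0.1]
finger_gap: 1.0
grip_force: 0.0
```

>>> jog_arm([
  [[0,-0.05,0,0],[0,-0.1,0,0],[0,-0.12,0,0],[0,-0.12,0,0],[0,-0.1,0,0]],
])

```text
t: 28.1
eef_pos: [0.4595, 0.1469, 0.2427]
ee_rot: [-2.378, -2.052, 0.001]
contact_force: [0.7, 0.4, 0.3]
finger_gap: 1.001
grip_force: 0.0
```

>>> jog_arm([
  [[-0.12,0,0,0],[-0.12,0,0,0],[-0.12,0,0,0],[-0.12,0,0,0],[-0.12,0,0,0]],
])

```text
t: 28.6
eef_pos: [0.4264, -0.0923, 0.243]
ee_rot: [2.378, 2.052, 0.001]
contact_force: [1.5, -0.0, 0.1]
finger_gap: 1.0
grip_force: 0.0
```

>>> jog_arm([
  [[-0.12,0,0,0],[-0.12,0,0,0],[-0.12,0,0,0],[-0.12,0,0,0],[-0.1,0,0,0]],
])

```text
t: 29.1
eef_pos: [0.3922, -0.3227, 0.2429]
ee_rot: [2.379, 2.051, -0.0]
contact_force: [0.1, -0.0, 0.4]
finger_gap: 1.004
grip_force: 0.0
```

>>> jog_arm([
  [[0,0,0,0],[0,0,0,0],[0,0,0,0]],
])

```text
t: 29.4
eef_pos: [0.3929, -0.3193, 0.2427]
ee_rot: [-2.378, -2.052, -0.0]
contact_force: [0.7, 0.4, 0.9]
finger_gap: 0.999
grip_force: 0.0
```

Run:
```python
from h import *
P={34:(.6223,-.1345),42:(.6336,-.05),50:(.6446,.0345),58:(.6556,.1185)}
for c in("top","side"):
    s=arm.snapshot(c); save(s,c+"2.png")
    for d,g in P.items():
      for t in arm.trace(c,f"vial_{d}_center")[:1]:
        x,i=fit(s,t["region"],g,.008,d/1e3,V[d]); print(c,d,round(t["score"],2),((x-g)*1e3).round(1),"mm iou",round(i,2))
    for t in arm.mark_of(c,"beaker")[:1]: print("beaker",back(s,t["point"],0))
a=cv2.imread("pics/top2.png");b=cv2.imread("pics/side2.png")[140:340,160:400]
cv2.imwrite("pics/c2.png",np.hstack([cv2.resize(a[120:320,100:420],None,fx=1.25,fy=1.5),cv2.resize(b,(360,300))]))
```

```text
top 34 0.73 [ 3.6 -0.6] mm iou 0.86
top 42 0.83 [3.1 0.8] mm iou 0.91
top 50 0.76 [ 3.1 -0.3] mm iou 0.95
top 58 0.68 [3.  1.2] mm iou 0.94
side 34 0.75 [-0.1 -4.4] mm iou 0.66
side 42 0.59 [0.2 1. ] mm iou 0.61
side 50 0.55 [-0.8 -4.3] mm iou 0.58
side 58 0.83 [ 2.4 -1.6] mm iou 0.95
beaker [0.47438212 0.00320248 0.        ]
```

View pics/c2.png

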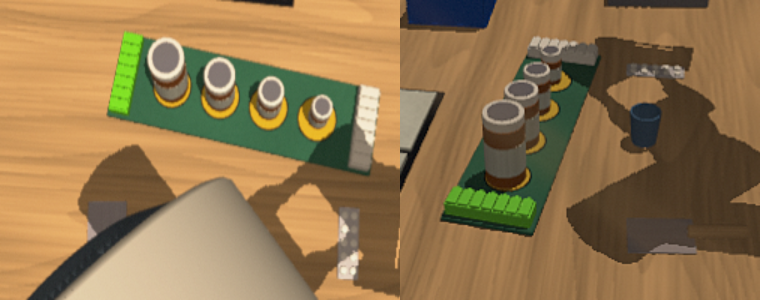

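The vials stand upright on the marks, largest by the green box and smallest by the white one, within about 3 mm of centre. The cup is standing at (645,125) in the combined picture. Handing the job in.

```bash
python3 -c "
from cell import arm
print(arm.sign_off())"
```

```text
the job is handed in; nothing more can be done
None
```

All four vials stand upright on the yellow marks, largest by the lime green box down to smallest by the white one, each within about 3 mm of centre by the clear camera views; no vial fell, the blue cup was left standing, and the job is handed in.

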